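# Release the dust extractor's filter cassette with a pin tool

## Robot

A 7-joint arm with a two-finger parallel gripper is mounted at the origin on the work surface. World frame = base frame: x ahead of the robot, y to its left, z up, the work surface at z = 0. Lengths are in m, angles in rad, forces in N, time in s.
With the tool pointing down it reaches from about 0.4 to 0.875 m from the base axis. Payload 19.3 kg.
Tool frame: the origin (TCP) lies midway between the tips of the shut fingers; the grasp point (between the pads) lies 19 mm behind it; z points along the fingers, y is the direction in which the jaws open and shut (so a half turn about z gives the same grasp; the last joint's range is limited). The gripper opens to 85 mm and grips with 20 to 120 N. Pads are 22 mm wide; open, the fingers measure 114 mm over their backs; the gripper's body (76 mm by 85 mm) begins 54 mm behind the grasp point. The pads swing forward as they close: fully open they stand 13 mm farther back than shut.
Start: joints at [-1.198, 0.521, -0.036, 1.599, 0.021, 1.021, -0.113], TCP at [0.268, 0.565, 0.231] pointing down, gripper open.
Joint ranges: [-2.91, 2.91], [-0.3, 2.13], [-1.5, 1.42], [0.17, 2.43], [-1.26, 4.41], [0.16, 1.93], [-2.52, 2.52]. Speed limits (rad/s): [1.89, 1.89, 2.39, 2.39, 3.01, 3.01, 3.01].

## Interface

Orientations are given as a 3x3 rotation matrix whose columns are the frame's x, y, z axes.
In Python, from bench import read_state, vision, manip gives the robot as it stands.
- The arm moves only by the tool play_rows, never from a script. Its argument "steps" is a list of rows, each an object with "slide": the shift along the tool's x, y, z in m, a list of three; "rotation": the turn, a rotation vector about the tool's x, y, z in degrees, a list of three; "claw": the gripper's target within -1 to 1 (fully open at 1, half-way at 0, shut at -1). A call has 1 to 10 rows; each row shifts and turns the commanded pose from where the row before left it, along the tool's axes as they then stand; what a row does not reach is not made up. A row lasts 1/12 s, in which the tool goes at most 41.7 mm and 7.16 degrees, less where a joint would pass 70% of its speed; a pose out of reach is approached as far as the arm can. A call with a gripper value outside its range is refused whole. The fingers move at their own pace and stop on an object; "grip_force" is the grip in N (left out, the last holds). Time passes only in rows, so rows that do not move let the fingers close. It gives the time, the measured TCP pose, the force and the opening at its end, in the units of the state.
- read_state(): the state, without advancing time (a new reading comes with each control period).
- vision.camera(name): name is "scene" or "top" or "wrist"; returns the picture (480x640x3 uint8, red, green, blue); there is no depth.
- vision.camera_model(name): a dict with "fx", "fy", "cx", "cy" (pixels), "R" (3x3) and "t" (3): a world point X has camera coordinates R X + t; the wrist camera has in their place "tool_from_camera" (4x4, takes a point from camera to tool coordinates, whose origin is the TCP and whose axes are the flange's). Camera axes: x right, y down, z forward; pixel columns grow to the right and rows downward; lengths in m; the calibration is good to about 2 mm. A picture is of the moment at which its call begins: read the wrist's pose just before it. camera_model takes no time and is no camera call.
- manip.job_done(): hands the job in, once; it reports no verdict.
The state is a dict: "time_s": time; "q": joint angles; "qd": joint speeds; "tau": joint torques, N m; "ee_pos": TCP position; "orientation": TCP orientation; "wrist_force": force on the tool from outside, world axes, zero at the start; "moment": the same for the moment, N m; "finger_gap": finger opening in m.
Only numpy, scipy, OpenCV 4.12 (cv2) and the standard library are available. Lean on these libraries where they do the work, as an engineer would, in place of code of your own. Each camera call takes 0.05 s, during which the arm holds its last target. There are 200 camera calls.

## Task

The filter of the bench dust extractor has to be changed: take the blue-handled pin tool from the wooden stand, hold the yellow release button at the bottom of the cassette's well down with its pin and, keeping it down, push the green cassette out with the pin all the way to its stop. Then stand the pin tool back upright in the hole it came from. Press and push gently, never with the gripper itself, and leave everything else where it is.

Things in the scene. Friction and masses are not known exactly. Their poses are not given: they have to be found in the camera images.
- extractor: white box 200 (x) x 160 (y) mm, fixed; origin under its centre, x level, from its front (cassette comes out) to its back. Base 50 mm high; on it an aluminium deck hinged along the base's front top edge, propped up behind so that it slopes down to the front by 1 to 6 degrees, differently each time; it does not give. A fan box 115 to 140 mm high on the deck begins 95 mm behind the well.
- well (a point): centre of the mouth of the square well, 12 x 12 mm, white-edged, in the green cassette's top; moves with it. Frame lies with the sloping deck: z square out of the top, -x the way the cassette slides out (slightly down). The well goes straight in; its bottom is the yellow button, 4 to 12 mm below the mouth, at a depth that differs each time: feel for it. The pin pushes on the well's front wall.
- front (a point): middle of the top edge of the cassette's front face, 40 mm in front of the well; moves with it, same frame. Cassette: 130 (x) x 72 (y) x 24 mm, smooth green plastic, white pleated filter behind the well. It slides stiffly (about 2.5 N). More than 25 N from the tool on button, cassette or extractor (press and push added) breaks the latch.
- cassette (a joint): how far the cassette is out, m: 0 = home (front flush), 0.060 = at its slightly springy stop. Hidden catches at 0.001, 0.017, 0.034 and 0.050 stop it unless the button is down; past 0.057 the button, let go, springs up and locks it. Button: 6 mm of travel, 2 N to start, 1.2 N per mm, 9 N as it bottoms hard; the catches are free when it is down over 4 mm (7 N) and catch again when it rises.
- pin_tool: pin tool upright in a hole of the stand; origin at the pin's tip, z along the tool to the handle. Round steel pin 6 mm thick, 32 mm long; steel collar 20 x 20 x 6 mm (32 to 38 mm above the tip); blue square handle 14 x 14 mm, 38 to 98 mm above the tip, flats parallel to x and y. About 60 g. In the stand the collar rests on the top, so the tip is 13 mm above the table.
- stand: wooden block 60 (x) x 180 (y) x 45 mm high, fixed to the table; origin at the centre of its underside. Three square holes 10 x 10 mm, 40 mm deep, in its top at y = -60, 0 and +60 mm hold the three tools in any order, flats square to the block. Fingers have room on either side along its x.
- scraper: bystander: tool of the same shape with a light wooden handle and a flat steel blade, in another hole of the stand; origin at its tip
- folder: bystander: tool of the same shape with a black handle and a white blade, in another hole of the stand; origin at its tip
- spare_cassette: bystander: a second green cassette, 130 x 72 x 24 mm, lying loose on the table; origin at the centre of its underside
- weight: bystander: brass paperweight 42 mm across and 50 mm high; origin under its centre
- bowl: bystander: white ceramic bowl 110 mm across and 50 mm high; origin under its centre
- roller: bystander: wooden rolling pin 250 mm long (y) and 38 mm thick; origin under its centre
- brush: bystander: flat paste brush 200 mm long, lying on the table; origin under its middle
Not all that is in view belongs to the job. Of the things like the pin_tool, leave any that is pink or red; of the rest the larger one is meant.

How it is judged:
On the way, in this order (a step that is already met when the one before it is completed fails the run):
1. the pin tool is out of the stand (distance of pin_tool from where it was at the start of the episode above 0.05 m), for 0.1 s.
2. the pin tool, in contact, has pushed the cassette out to its stop (more than 56 mm) (value of joint cassette above 0.056 m and contact force between pin_tool and extractor above 0.3 N), for 0.05 s.
At the end, for the whole second after the job is handed in: the cassette is out by more than 56 mm of its 60 mm, and the pin tool stands released and still in the hole it came from, upright within 0.1 rad and within 10 mm of where it first stood (value of joint cassette above 0.056 m and distance of pin_tool from where it was at the start of the episode below 0.01 m and angle between pin_tool's own z axis and vertical below 0.1 rad and linear speed of pin_tool below 0.02 m/s); the robot touches nothing.
It fails at once if the pin tool presses on the extractor, cassette or button with more than 25 N (press and push added) (contact force between pin_tool and extractor above 25 N).
It fails at once if the robot itself touches the extractor or its cassette (contact force between any of the fingers, the arm and extractor above 1 N).
It fails at once if another thing is moved by more than 25 mm (distance of any of spare_cassette, weight, bowl, roller, brush, scraper, folder from where it was at the start of the episode above 0.025 m).
It also fails if it takes over 72 s, if anything falls off the work surface, if the arm or the gripper's body presses on something with over 40 N, if the wrist force passes 120 N, or if a joint passes its speed limit or range.

## Working session

There is one attempt and no reset: what is moved stays moved. The work goes in short steps, Python scripts to look and compute and a tool call to move; the robot and the scene stay as the last step left them, time stands still between calls to the robot, and variables do not carry over. Pictures are saved under pics/ and viewed, about 8 in all and at most 12, crops included, and the job is handed in when it is done.

Besides the shell and the picture viewer there is one more tool, called after "Request:" as name([rows], argument=value, ...), one row to a line, values as JSON. play_rows: Moves the arm, as the interface text tells. Its arguments: {"type":"object","properties":{"steps":{"type":"array","items":{"type":"object","properties":{"slide":{"type":"array","items":{"type":"number"}},"rotation":{"type":"array","items":{"type":"number"}},"claw":{"type":"number"}}}},"grip_force":{"type":"number"}},"required":["steps"]}

```bash
mkdir -p pics; ls
cat > h.py <<'E'
import numpy as np, cv2, json
from bench import read_state, vision, manip
def save(n,img): cv2.imwrite(f'pics/{n}.png',cv2.cvtColor(img,cv2.COLOR_RGB2BGR))
def ray(cam,uv,st=None,m=None):
    m=m or vision.camera_model(cam)
    d=np.array([(uv[0]-m['cx'])/m['fx'],(uv[1]-m['cy'])/m['fy'],1.])
    if 'R' in m:
        R=np.array(m['R']);t=np.array(m['t']);return -R.T@t,R.T@d
    T=np.array(m['tool_from_camera']);Rt=np.array(st['orientation']).reshape(3,3)
    return np.array(st['ee_pos'])+Rt@T[:3,3],Rt@T[:3,:3]@d
def onz(cam,uv,z,st=None):
    o,d=ray(cam,uv,st);return o+d*(z-o[2])/d[2]
def tri(rs):
    A=np.zeros((3,3));b=np.zeros(3)
    for o,d in rs:
        d=d/np.linalg.norm(d);P=np.eye(3)-np.outer(d,d);A+=P;b+=P@o
    x=np.linalg.solve(A,b)
    return x,[np.linalg.norm(np.cross(x-o,d/np.linalg.norm(d))) for o,d in rs]
def proj(cam,X,st=None):
    m=vision.camera_model(cam)
    if 'R' in m: c=np.array(m['R'])@X+np.array(m['t'])
    else:
        T=np.array(m['tool_from_camera']);Rt=np.array(st['orientation']).reshape(3,3)
        c=np.linalg.inv(T)@np.r_[Rt.T@(np.array(X)-st['ee_pos']),1]
    return np.array([m['fx']*c[0]/c[2]+m['cx'],m['fy']*c[1]/c[2]+m['cy']])
E
python3 - <<'E'
from h import *
np.set_printoptions(precision=4,suppress=True)
for c in ('scene','top'):
    im=vision.camera(c);save(c+'0',im);np.save(c+'0.npy',im);m=vision.camera_model(c);print(c,m['fx'],m['cx'],m['cy'],-np.array(m['R']).T@m['t'],np.array(m['R']))
print(vision.camera_model('wrist'));s=read_state();print(s)
E
```

```text
pics
scene 463.7689421170567 320.9508976875828 231.63650302198164 [1.1286 0.6928 0.8018] [[-0.7545  0.6562 -0.0119]
 [ 0.4106  0.4578 -0.7886]
 [-0.512  -0.5998 -0.6148]]
top 572.7431993984675 313.78608615022995 241.8282364308012 [ 0.4455 -0.005   1.3993] [[-0.021  -0.9998 -0.0071]
 [-0.9985  0.0213 -0.0499]
 [ 0.05    0.0061 -0.9987]]
{'fx': 393.46462846540834, 'fy': 393.46462846540834, 'cx': 318.0918614774781, 'cy': 245.17802503346346, 'tool_from_camera': array([[ 0.0001, -0.9486, -0.3163,  0.0809],
       [ 1.    , -0.0001,  0.0007,  0.0009],
       [-0.0007, -0.3163,  0.9486, -0.1426],
       [ 0.    ,  0.    ,  0.    ,  1.    ]])}
{'time_s': 0.1, 'q': array([-1.1982,  0.522 , -0.0363,  1.5999,  0.0212,  1.0211, -0.1128]), 'qd': array([ 0.0001, -0.0024,  0.0002,  0.0012,  0.0017, -0.0032, -0.0011]), 'tau': array([  0.0033, -92.8481,   1.9846, -37.0535,   0.0183,   0.0054,
         0.    ]), 'ee_pos': array([0.2677, 0.5644, 0.2308]), 'orientation': array([[-0.9035,  0.4285, -0.0003],
       [ 0.4285,  0.9035, -0.0009],
       [-0.0001, -0.001 , -1.    ]]), 'wrist_force': array([-0.556 , -0.0249, -0.1585]), 'moment': array([ 0.0356,  0.0157, -0.0181]), 'finger_gap': 0.08519893396097117}
```

View pics/top0.png

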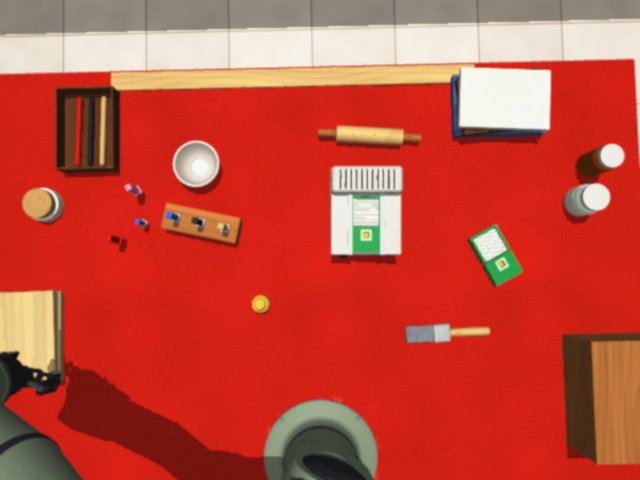

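View pics/scene0.png

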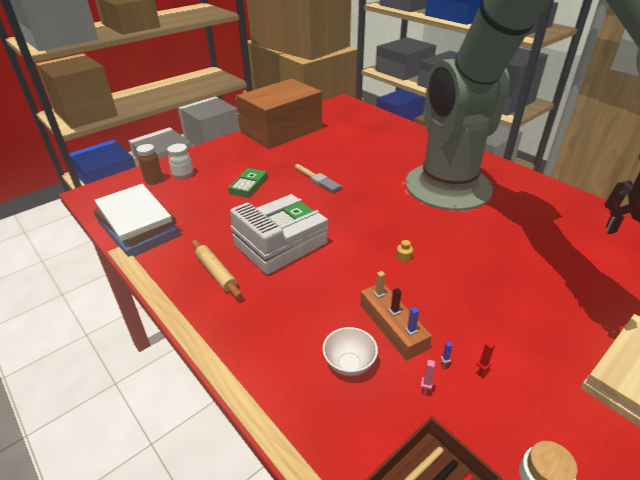

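Top view: the blue-handled tool stands in the rack at top (173,216) / scene (413,320). Other candidates are a small blue one at (141,223), a pink one at (134,189) and a red one at (117,240), all loose on the table. I choose the one in the stand because it is larger and blue. The extractor is at (366,212), with its well at about (366,235) and its front towards the robot.

Run:
```python
from h import *
np.set_printoptions(precision=4,suppress=True)
T=np.load('top0.npy');S=np.load('scene0.npy')
def blobs(im,lo,hi,box,amin=8):
    hsv=cv2.cvtColor(im,cv2.COLOR_RGB2HSV);m=cv2.inRange(hsv,lo,hi)
    x0,y0,x1,y1=box;mm=np.zeros_like(m);mm[y0:y1,x0:x1]=m[y0:y1,x0:x1]
    out=[]
    for c in cv2.findContours(mm,cv2.RETR_EXTERNAL,cv2.CHAIN_APPROX_NONE)[0]:
        if cv2.contourArea(c)>=amin:
            out.append((cv2.contourArea(c),c.reshape(-1,2).mean(0),cv2.boundingRect(c),cv2.minAreaRect(c)))
    return sorted(out,key=lambda o:-o[0])
for n,im,bx in(('top',T,(125,180,250,250)),('scene',S,(350,260,500,400))):
    print(n)
    for b in blobs(im,(100,100,60),(130,255,255),bx): print(' blue',b)
for b in blobs(T,(5,60,60),(18,220,230),(155,195,250,250),50): print(' wood',b, cv2.boxPoints(b[3]))
for n,im,bx in(('top',T,(320,150,410,270)),('scene',S,(225,180,335,280))):
    for b in blobs(im,(45,100,50),(80,255,255),bx): print(n,'green',b)
    for b in blobs(im,(22,100,120),(35,255,255),bx,2): print(n,'yellow',b)
    
for n,im,b in(('a',T,(150,190,250,250)),('b',T,(320,155,412,265)),('c',S,(225,185,335,275)),('d',S,(350,260,500,400))):
    c=im[b[1]:b[3],b[0]:b[2]];c=cv2.resize(c,(400,300));globals()[n]=c
save('crop1',np.vstack([np.hstack([a,b]),np.hstack([c,d])]))
```

```text
top
 blue (42.5, array([171.28, 215.88]), (166, 212, 12, 8), ((171.40000915527344, 216.2000274658203), (10.733125686645508, 5.366562843322754), 26.56505012512207))
 blue (17.0, array([139.5   , 221.9444]), (136, 220, 8, 5), ((139.53848266601562, 221.8076934814453), (7.648529052734375, 3.3339741230010986), 11.309932708740234))
scene
 blue (132.0, array([412.6346, 318.7308]), (408, 307, 11, 25), ((412.6980895996094, 318.94342041015625), (7.494400501251221, 24.326086044311523), 10.619654655456543))
 blue (56.5, array([447.4595, 350.2703]), (444, 342, 8, 18), ((447.6877746582031, 350.5917053222656), (5.352630138397217, 17.379526138305664), 7.594643592834473))
 wood (2052.0, array([201.0152, 222.899 ]), (161, 202, 81, 42), ((201.09249877929688, 222.89144897460938), (78.84955596923828, 27.611000061035156), 11.821487426757812)) [[159.6757 228.3275]
 [165.3321 201.3021]
 [242.5093 217.4554]
 [236.8529 244.4808]]
top green (622.0, array([365.7245, 239.    ]), (353, 227, 27, 25), ((366.0, 239.0), (24.0, 26.0), 90.0))
top green (25.5, array([365.7547, 196.5094]), (353, 196, 27, 2), ((366.0, 196.5), (1.0, 26.0), 90.0))
top yellow (20.5, array([365.6667, 234.7333]), (363, 232, 6, 6), ((365.5, 234.5), (5.0, 5.0), 90.0))
scene green (232.5, array([297.322 , 209.7627]), (283, 202, 30, 17), ((297.52587890625, 209.56033325195312), (13.524564743041992, 26.26129150390625), 66.80140686035156))
scene green (28.5, array([242.3671, 186.5696]), (229, 180, 30, 13), ((243.5, 186.0), (12.0, 29.0), 90.0))Traceback (most recent call last):
  File "<stdin>", line 22, in <module>
    return _nx.concatenate(arrs, 1, dtype=dtype, casting=casting)
           ~~~~~~~~~~~~~~~^^^^^^^^^^^^^^^^^^^^^^^^^^^^^^^^^^^^^^^
ValueError: all the input arrays must have same number of dimensions, but the array at index 0 has 3 dimension(s) and the array at index 1 has 1 dimension(s)
```

Run:
```python
from h import *
np.set_printoptions(precision=4,suppress=True)
T=np.load('top0.npy');S=np.load('scene0.npy')
bp=[[159.7,228.3],[165.3,201.3],[242.5,217.5],[236.9,244.5]]
print([onz('top',p,.045) for p in bp])
# blue handle: top end of the handle in both views
print('blue top', onz('top',(169.5,214.5),.111), 'tri mid',tri([ray('top',(171.3,215.9)),ray('scene',(412.7,318.9))]))
print('scene at .08',onz('scene',(412.7,318.9),.08))
print('well',[onz('top',(365.7,234.7),z) for z in(.07,.08,.09)])
print('deck green corners',[onz('top',p,.08) for p in((353,227),(379.5,227),(353,251.5),(379.5,251.5))])
def cl(im,b): return cv2.resize(im[b[1]:b[3],b[0]:b[2]],(400,300),interpolation=cv2.INTER_CUBIC)
save('crop1',np.vstack([np.hstack([cl(T,(130,180,250,250)),cl(T,(320,160,412,260))]),np.hstack([cl(S,(225,185,335,275)),cl(S,(350,260,500,400))])]))
s=read_state()
print(np.degrees(np.arctan2(s['orientation'][1,0],s['orientation'][0,0])))
```

```text
[array([0.5533, 0.3684, 0.045 ]), array([0.6174, 0.3546, 0.045 ]), array([0.5748, 0.1713, 0.045 ]), array([0.5109, 0.1855, 0.045 ])]
blue top [0.5788 0.3278 0.111 ] tri mid (array([0.5786, 0.3314, 0.0809]), [np.float64(1.0039870911176803e-06), np.float64(1.0039870911136031e-06)])
scene at .08 [0.5779 0.331  0.08  ]
well [array([ 0.5261, -0.1179,  0.07  ]), array([ 0.5255, -0.1171,  0.08  ]), array([ 0.5248, -0.1162,  0.09  ])]
deck green corners [array([ 0.5439, -0.0882,  0.08  ]), array([ 0.5426, -0.1493,  0.08  ]), array([ 0.4873, -0.0868,  0.08  ]), array([ 0.486 , -0.1478,  0.08  ])]
154.62866161923992
```

View pics/crop1.png

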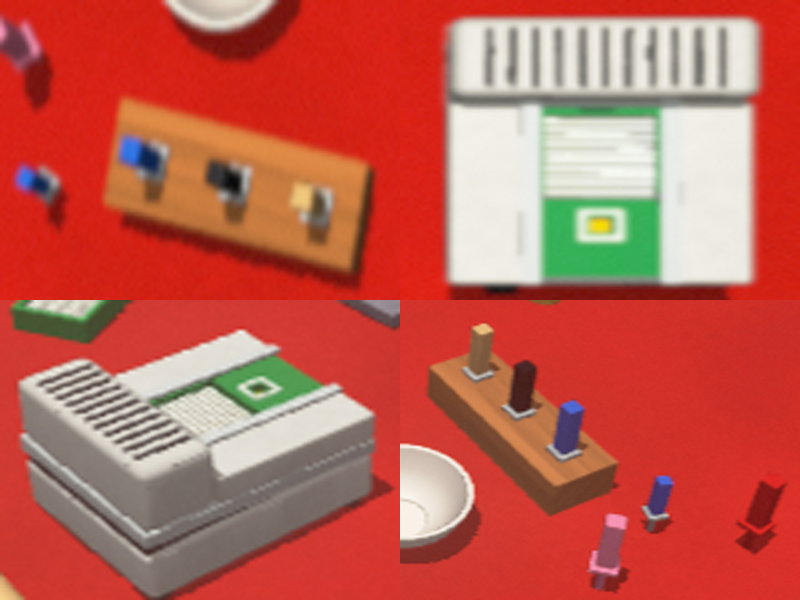

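The crops confirm the choice: the full-size blue tool is in the stand's left hole (top-view end), and the smaller blue one stands loose on the table. I'm moving over it.

Request:
play_rows([
  {"slide": [-0.038, -0.008, 0], "claw": 1},
  {"slide": [-0.038, -0.008, 0]},
  {"slide": [-0.038, -0.008, 0]},
  {"slide": [-0.038, -0.008, 0]},
  {"slide": [-0.038, -0.008, 0]},
  {"slide": [-0.038, -0.008, 0]},
  {"slide": [-0.038, -0.008, 0]},
  {"slide": [-0.038, -0.008, 0]},
  {"slide": [-0.038, -0.008, 0]},
  {"slide": [-0.038, -0.008, 0]},
])

```text
invalid input
```

Request:
play_rows([
  {"rotation": [0, 0, 7.1]},
  {"rotation": [0, 0, 7.1]},
  {"rotation": [0, 0, 7.1]},
  {"rotation": [0, 0, 7.1]},
  {"rotation": [0, 0, 7.1]},
  {"rotation": [0, 0, 7.1]},
  {"rotation": [0, 0, 7.1]},
  {"rotation": [0, 0, 7.1]},
  {"rotation": [0, 0, 7.1]},
  {"rotation": [0, 0, 7.1]},
])

```text
invalid input
```

Request:
play_rows([
  {"rotation": [0, 0, 6.7]},
  {},
])

```text
invalid input
```

All three keys are probably required in each row.

Request:
play_rows([
  {"slide": [-0.038, -0.008, 0], "rotation": [0, 0, 0], "claw": 1},
  {"slide": [-0.038, -0.008, 0], "rotation": [0, 0, 0], "claw": 1},
  {"slide": [-0.038, -0.008, 0], "rotation": [0, 0, 0], "claw": 1},
  {"slide": [-0.038, -0.008, 0], "rotation": [0, 0, 0], "claw": 1},
  {"slide": [-0.038, -0.008, 0], "rotation": [0, 0, 0], "claw": 1},
  {"slide": [-0.038, -0.008, 0], "rotation": [0, 0, 0], "claw": 1},
  {"slide": [-0.038, -0.008, 0], "rotation": [0, 0, 0], "claw": 1},
  {"slide": [-0.038, -0.008, 0], "rotation": [0, 0, 0], "claw": 1},
  {"slide": [-0.038, -0.008, 0], "rotation": [0, 0, 0], "claw": 1},
  {"slide": [-0.038, -0.008, 0], "rotation": [0, 0, 0], "claw": 1},
])

```text
time_s: 0.93
ee_pos: [0.5781, 0.3281, 0.2311]
orientation: [[-0.904, 0.428, -0.0], [0.428, 0.904, -0.0], [0.0, -0.0, -1.0]]
wrist_force: [0.6, 0.4, -0.1]
finger_gap: 0.0859
```

Request:
play_rows([
  {"slide": [0, 0, 0], "rotation": [0, 0, 7.1], "claw": 1},
  {"slide": [0, 0, 0], "rotation": [0, 0, 7.1], "claw": 1},
  {"slide": [0, 0, 0], "rotation": [0, 0, 7.1], "claw": 1},
  {"slide": [0, 0, 0], "rotation": [0, 0, 7.1], "claw": 1},
  {"slide": [0, 0, 0], "rotation": [0, 0, 7.1], "claw": 1},
  {"slide": [0, 0, 0], "rotation": [0, 0, 7.1], "claw": 1},
  {"slide": [0, 0, 0], "rotation": [0, 0, 7.1], "claw": 1},
  {"slide": [0, 0, 0], "rotation": [0, 0, 7.1], "claw": 1},
  {"slide": [0, 0, 0], "rotation": [0, 0, 7.1], "claw": 1},
  {"slide": [0, 0, 0], "rotation": [0, 0, 7.1], "claw": 1},
])

```text
time_s: 1.77
ee_pos: [0.5767, 0.3296, 0.2309]
orientation: [[0.117, 0.993, -0.001], [0.993, -0.117, -0.0], [-0.0, -0.0, -1.0]]
wrist_force: [0.9, -0.3, -0.6]
finger_gap: 0.0853
```

Request:
play_rows([
  {"slide": [0, 0, 0], "rotation": [0, 0, 6.7], "claw": 1},
  {"slide": [0, 0, 0], "rotation": [0, 0, 0], "claw": 1},
])

```text
time_s: 1.93
ee_pos: [0.5766, 0.3297, 0.2308]
orientation: [[0.232, 0.973, -0.001], [0.973, -0.232, -0.001], [-0.001, -0.0, -1.0]]
wrist_force: [-0.3, 1.0, -0.7]
finger_gap: 0.0855
```

Run:
```python
from h import *
s=read_state();im=vision.camera('wrist');save('w1',im)
import pickle;pickle.dump((s,im),open('w1.pkl','wb'))
print([proj('wrist',p,s) for p in ([.5777,.3285,.111],[.5777,.3285,.045])])
```

```text
[array([319.15291774, 239.26014841]), array([318.90205373, 216.0767584 ])]
```

View pics/w1.png

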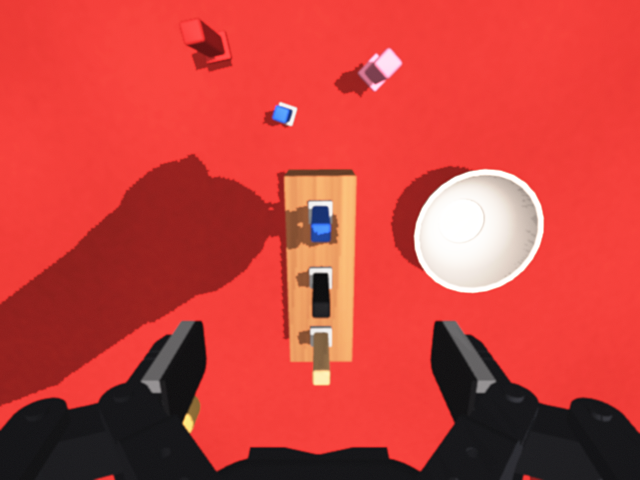

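Run:
```python
from h import *
import pickle;s,im=pickle.load(open('w1.pkl','rb'))
hsv=cv2.cvtColor(im,cv2.COLOR_RGB2HSV)
m=cv2.inRange(hsv,(100,100,150),(130,255,255));m[:190]=0;m[260:]=0
p=cv2.findNonZero(m).reshape(-1,2);print('bright',p.min(0),p.max(0),len(p))
m=cv2.inRange(hsv,(100,80,40),(130,255,255));m[:190]=0;m[260:]=0
p=cv2.findNonZero(m).reshape(-1,2);print('all',p.min(0),p.max(0))
for r in (225,230,236,240): print(r,[tuple(map(int,im[r,c])) for c in range(306,338,4)])
w=cv2.inRange(hsv,(0,0,140),(179,60,255));w[:190]=0;w[260:]=0;w[:,:290]=0;w[:,350:]=0
p=cv2.findNonZero(w).reshape(-1,2);print('collar',p.min(0),p.max(0))
mid=(320.,238.)
for z in(.106,.111,.116): print(z,onz('wrist',mid,z,s))
```

```text
bright [311 223] [330 240] 307
all [311 206] [330 241]
225 [(147, 88, 55), (110, 82, 109), (66, 131, 246), (68, 134, 246), (67, 134, 246), (70, 138, 248), (86, 95, 184), (136, 81, 50)]
230 [(146, 88, 55), (112, 74, 83), (66, 130, 246), (77, 150, 250), (78, 151, 251), (80, 152, 251), (83, 96, 194), (135, 81, 51)]
236 [(146, 88, 56), (111, 75, 84), (37, 73, 159), (36, 72, 159), (36, 72, 157), (35, 71, 156), (79, 66, 107), (136, 81, 50)]
240 [(144, 87, 55), (124, 80, 74), (38, 69, 152), (40, 69, 150), (37, 68, 149), (36, 66, 149), (100, 71, 89), (134, 80, 51)]
collar [308 201] [332 217]
0.106 [0.57815452 0.32773329 0.106     ]
0.111 [0.57848871 0.32926088 0.111     ]
0.116 [0.57882291 0.33078846 0.116     ]
```

Run:
```python
from h import *
import pickle;s,im=pickle.load(open('w1.pkl','rb'))
p=onz('wrist',(320.5,232),.111,s);print(p, s['ee_pos'], s['orientation'].T@(p-s['ee_pos']))
print(onz('wrist',(320.5,201),.051,s), 'tri',tri([ray('wrist',(320.5,232),s),ray('scene',(413.5,309)),ray('top',(169.5,214.5))]))
for z in(.045,): print('stand end edge mid',onz('wrist',(320.5,174.5),z,s),onz('wrist',(321.5,361),z,s))
```

```text
[0.57983261 0.33343129 0.111     ] [0.57659641 0.32966747 0.2308472 ] [0.00451167 0.00231896 0.11984264]
[0.58231199 0.34222899 0.051     ] tri (array([0.57905793, 0.33012352, 0.1073969 ]), [np.float64(0.0022347957347280743), np.float64(0.0014087799741957761), np.float64(0.0013746799021407087)])
stand end edge mid [0.58719298 0.36272423 0.045     ] [0.54657039 0.18649387 0.045     ]
```

Request:
play_rows([
  {"slide": [0.004, 0.002, 0.02], "rotation": [0, 0, 0], "claw": 1},
  {"slide": [0, 0, 0.03], "rotation": [0, 0, 0], "claw": 1},
  {"slide": [0, 0, 0.03], "rotation": [0, 0, 0], "claw": 1},
  {"slide": [0, 0, 0.03], "rotation": [0, 0, 0], "claw": 1},
  {"slide": [0, 0, 0.03], "rotation": [0, 0, 0], "claw": 1},
  {"slide": [0, 0, 0.022], "rotation": [0, 0, 0], "claw": 1},
  {"slide": [0, 0, 0], "rotation": [0, 0, 0], "claw": 1},
])

```text
time_s: 2.57
ee_pos: [0.5774, 0.3319, 0.0647]
orientation: [[0.222, 0.975, -0.006], [0.975, -0.222, -0.003], [-0.004, -0.005, -1.0]]
wrist_force: [-0.6, -0.1, 0.4]
finger_gap: 0.0856
```

Run:
```python
from h import *
s=read_state();im=vision.camera('wrist');save('w2',im);print(s['ee_pos'],s['wrist_force'])
print(proj('wrist',[.5798,.3335,.111],s))
```

```text
[0.57739552 0.33189697 0.06470477] [-0.62759527 -0.06858795  0.38261054]
[322.46628426 399.29504558]
```

View pics/w2.png

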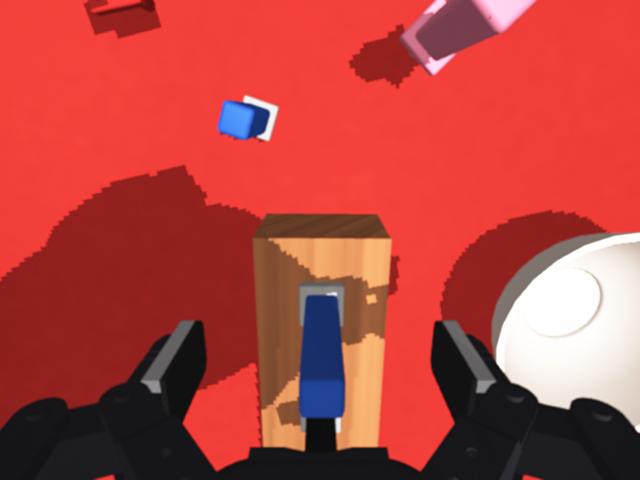

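The blue handle is centred between the jaws (handle top at about (322,395), predicted (322,399)). I'm closing the gripper.

Request:
play_rows([
  {"slide": [0, 0, 0], "rotation": [0, 0, 0], "claw": 1},
  {"slide": [0, 0, 0], "rotation": [0, 0, 0], "claw": 1},
  {"slide": [0, 0, 0], "rotation": [0, 0, 0], "claw": 0},
  {"slide": [0, 0, 0], "rotation": [0, 0, 0], "claw": -0.6},
  {"slide": [0, 0, 0], "rotation": [0, 0, 0], "claw": -1},
  {"slide": [0, 0, 0], "rotation": [0, 0, 0], "claw": -1},
  {"slide": [0, 0, 0], "rotation": [0, 0, 0], "claw": -1},
  {"slide": [0, 0, 0], "rotation": [0, 0, 0], "claw": -1},
  {"slide": [0, 0, 0], "rotation": [0, 0, 0], "claw": -1},
  {"slide": [0, 0, 0], "rotation": [0, 0, 0], "claw": -1},
], grip_force=80)

```text
time_s: 3.45
ee_pos: [0.5798, 0.3331, 0.0695]
orientation: [[0.226, 0.974, 0.0], [0.974, -0.226, 0.0], [0.0, 0.0, -1.0]]
wrist_force: [-1.0, -0.2, 3.6]
finger_gap: 0.0129
```

Run:
```python
from h import *
s=read_state();print(s)
```

```text
{'time_s': 3.45, 'q': array([-0.79142675,  0.80337761,  0.29131658,  1.60024722, -0.29776047,
        0.78188676, -0.5998773 ]), 'qd': array([-0.00020677, -0.00193537,  0.0002617 ,  0.00128592,  0.00034399,
       -0.00120207,  0.00062093]), 'tau': array([ 2.60414723e-01, -1.04733453e+02,  1.26695439e+01, -2.88159353e+01,
        5.76774159e-02, -4.08713501e-01,  3.01259286e-03]), 'ee_pos': array([0.57976437, 0.33307819, 0.06945194]), 'orientation': array([[ 2.26118896e-01,  9.74099708e-01,  6.62250216e-05],
       [ 9.74099707e-01, -2.26118900e-01,  5.88638291e-05],
       [ 7.23139677e-05,  5.11995501e-05, -9.99999996e-01]]), 'wrist_force': array([-1.01581835, -0.1523559 ,  3.61220314]), 'moment': array([-0.06445695,  0.31161111, -0.02253925]), 'finger_gap': 0.01290544832261497}
```

Request:
play_rows([
  {"slide": [0, 0, -0.01], "rotation": [0, 0, 0], "claw": -1},
  {"slide": [0, 0, -0.03], "rotation": [0, 0, 0], "claw": -1},
  {"slide": [0, 0, -0.03], "rotation": [0, 0, 0], "claw": -1},
  {"slide": [0, 0, -0.03], "rotation": [0, 0, 0], "claw": -1},
  {"slide": [0, 0, -0.03], "rotation": [0, 0, 0], "claw": -1},
  {"slide": [0, 0, 0], "rotation": [0, 0, 0], "claw": -1},
])

```text
time_s: 3.95
ee_pos: [0.5819, 0.3338, 0.2059]
orientation: [[0.227, 0.974, 0.007], [0.974, -0.227, 0.004], [0.006, 0.005, -1.0]]
wrist_force: [0.2, -0.3, -0.7]
finger_gap: 0.0131
```

Request:
play_rows([
  {"slide": [-0.04, 0.005, 0], "rotation": [0, 0, 0], "claw": -1},
  {"slide": [-0.04, 0.005, 0], "rotation": [0, 0, 0], "claw": -1},
  {"slide": [-0.04, 0.005, 0], "rotation": [0, 0, 0], "claw": -1},
  {"slide": [-0.04, 0.005, 0], "rotation": [0, 0, 0], "claw": -1},
  {"slide": [-0.04, 0.005, 0], "rotation": [0, 0, 0], "claw": -1},
  {"slide": [-0.04, 0.005, 0], "rotation": [0, 0, 0], "claw": -1},
  {"slide": [-0.04, 0.005, 0], "rotation": [0, 0, 0], "claw": -1},
  {"slide": [-0.04, 0.005, 0], "rotation": [0, 0, 0], "claw": -1},
  {"slide": [-0.04, 0.005, 0], "rotation": [0, 0, 0], "claw": -1},
  {"slide": [-0.04, 0.003, 0], "rotation": [0, 0, 0], "claw": -1},
])

```text
time_s: 4.78
ee_pos: [0.5356, -0.0694, 0.1999]
orientation: [[0.226, 0.974, 0.001], [0.974, -0.226, 0.0], [0.0, 0.001, -1.0]]
wrist_force: [0.8, 0.7, 0.0]
finger_gap: 0.0127
```

Request:
play_rows([
  {"slide": [0, 0, 0], "rotation": [0, 0, 0], "claw": -1},
  {"slide": [0, 0, 0], "rotation": [0, 0, 0], "claw": -1},
  {"slide": [0, 0, 0], "rotation": [0, 0, 0], "claw": -1},
])

```text
time_s: 5.03
ee_pos: [0.5361, -0.0671, 0.1996]
orientation: [[0.226, 0.974, 0.0], [0.974, -0.226, 0.0], [0.001, 0.0, -1.0]]
wrist_force: [0.1, -0.1, -0.4]
finger_gap: 0.0133
```

Run:
```python
from h import *
s=read_state();im=vision.camera('wrist');save('w3',im);print(s['ee_pos'],s['wrist_force'],s['finger_gap'])
import pickle;pickle.dump((s,im),open('w3.pkl','wb'))
tip=s['ee_pos']+s['orientation'][:,2]*.0565
print('tip',tip,proj('wrist',tip,s),'well',proj('wrist',[.5255,-.117,.08],s))
```

```text
[ 0.53610095 -0.06710693  0.19955723] [ 0.05658979 -0.1272039  -0.44708636] 0.013257731497115724
tip [ 0.53611741 -0.06708172  0.14305724] [317.03437274 272.80271317] well [318.50359524 304.30685566]
```

View pics/w3.png

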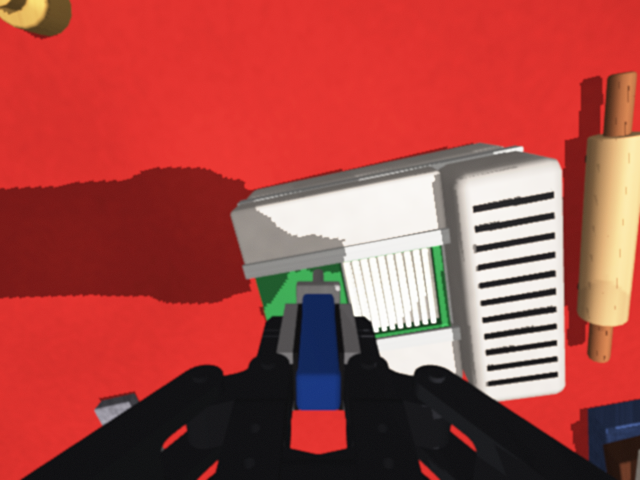

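Wrist view: the tool is held straight with its tip at about (320,270), but the gripper hides the well. I'm moving past it so the well comes into clear view.

Request:
play_rows([
  {"slide": [-0.03, 0, 0], "rotation": [0, 0, 0], "claw": -1},
  {"slide": [-0.03, 0, 0], "rotation": [0, 0, 0], "claw": -1},
  {"slide": [-0.03, 0, 0], "rotation": [0, 0, 0], "claw": -1},
  {"slide": [0, 0, 0], "rotation": [0, 0, 0], "claw": -1},
  {"slide": [0, 0, 0], "rotation": [0, 0, 0], "claw": -1},
  {"slide": [0, 0, 0], "rotation": [0, 0, 0], "claw": -1},
])

```text
time_s: 5.58
ee_pos: [0.5161, -0.1537, 0.1993]
orientation: [[0.225, 0.974, -0.0], [0.974, -0.225, 0.0], [0.0, -0.0, -1.0]]
wrist_force: [0.1, 0.5, -1.7]
finger_gap: 0.0128
```

Run:
```python
from h import *
s=read_state();im=vision.camera('wrist');save('w4',im);print(s['ee_pos'])
import pickle;pickle.dump((s,im),open('w4.pkl','wb'))
```

```text
[ 0.51612938 -0.15369797  0.19925488]
```

Request:
play_rows([
  {"slide": [-0.03, 0, 0], "rotation": [0, 0, 0], "claw": -1},
  {"slide": [-0.03, 0, 0], "rotation": [0, 0, 0], "claw": -1},
  {"slide": [0, 0, 0], "rotation": [0, 0, 0], "claw": -1},
  {"slide": [0, 0, 0], "rotation": [0, 0, 0], "claw": -1},
  {"slide": [0, 0, 0], "rotation": [0, 0, 0], "claw": -1},
])

```text
time_s: 6.05
ee_pos: [0.5026, -0.2122, 0.1992]
orientation: [[0.225, 0.974, -0.0], [0.974, -0.225, 0.001], [0.001, -0.0, -1.0]]
wrist_force: [-0.2, 0.8, -1.4]
finger_gap: 0.0131
```

Run:
```python
from h import *
import pickle
s=read_state();im=vision.camera('wrist');save('w5',im);print(s['ee_pos'])
pickle.dump((s,im),open('w5.pkl','wb'))
a=pickle.load(open('w4.pkl','rb'))[1]
save('w45',np.vstack([a[50:340],im[50:340]]))
for f in('w4','w5'):
    s,im=pickle.load(open(f+'.pkl','rb'));hsv=cv2.cvtColor(im,cv2.COLOR_RGB2HSV)
    y=cv2.inRange(hsv,(22,100,100),(35,255,255));g=cv2.inRange(hsv,(45,90,40),(80,255,255))
    y[400:]=0
    for n,m in(('y',y),('g',g)):
        for c in cv2.findContours(m,cv2.RETR_EXTERNAL,cv2.CHAIN_APPROX_NONE)[0]:
            if cv2.contourArea(c)>15: print(f,n,cv2.contourArea(c),cv2.boundingRect(c),cv2.minAreaRect(c))
    print(proj('wrist',[.5255,-.117,.08],s))
```

```text
[ 0.50260522 -0.21217514  0.19916029]
w4 y 268.0 (309, 172, 20, 20) ((318.5769348144531, 181.38461303710938), (17.454336166381836, 17.454336166381836), 78.69007110595703)
w4 g 686.5 (301, 419, 47, 36) ((328.31036376953125, 442.2613525390625), (19.72049903869629, 53.81871795654297), 55.61965560913086)
w4 g 8779.5 (247, 127, 111, 113) ((303.51812744140625, 184.55250549316406), (98.47422790527344, 95.07048034667969), 78.0706787109375)
w4 g 1474.5 (348, 103, 117, 120) ((409.5719909667969, 162.39601135253906), (102.41192626953125, 110.64065551757812), 79.69515228271484)
[318.48303232 184.33454597]
w5 y 323.5 (308, 71, 22, 24) ((318.90380859375, 82.51925659179688), (21.37666130065918, 19.21938133239746), 78.69007110595703)
w5 g 55.0 (313, 440, 17, 10) ((321.1413879394531, 444.6965637207031), (8.553685188293457, 15.944732666015625), 85.2363510131836)
w5 g 1334.5 (289, 410, 59, 45) ((318.51885986328125, 432.5660705566406), (58.162445068359375, 43.22003936767578), 2.4895529747009277)
w5 g 11238.5 (240, 15, 121, 134) ((303.6383361816406, 82.8619613647461), (115.31001281738281, 104.55491638183594), 76.67547607421875)
w5 g 1549.0 (367, 0, 110, 128) ((444.0543212890625, 81.83513641357422), (76.62738037109375, 161.89517211914062), 34.6241569519043)
w5 g 251.5 (348, 0, 73, 18) ((383.76104736328125, 7.084064960479736), (6.520899772644043, 73.70720672607422), 75.3791275024414)
[318.59352844  87.57206249]
```

View pics/w45.png

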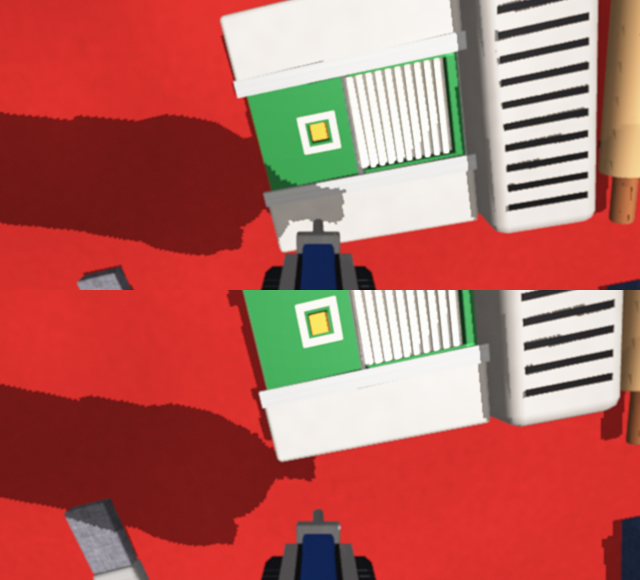

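Both views show the well clearly: white rim and yellow button at about (319,181) in the first, (319,82) in the second. I'm triangulating the rim corners and deck edges.

Run:
```python
from h import *
np.set_printoptions(precision=4,suppress=True)
import pickle
R={}
def order(b): # by angle from centre, stable start
    c=b.mean(0);a=np.arctan2(b[:,1]-c[1],b[:,0]-c[0]);return b[np.argsort(a)]
for f in('w4','w5'):
    s,im=pickle.load(open(f+'.pkl','rb'));hsv=cv2.cvtColor(im,cv2.COLOR_RGB2HSV)
    cy=(181,83)[f=='w5']
    w=cv2.inRange(hsv,(0,0,150),(179,70,255));mk=np.zeros_like(w);mk[cy-28:cy+28,291:346]=255;w&=mk
    cs=cv2.findContours(w,cv2.RETR_CCOMP,cv2.CHAIN_APPROX_NONE)
    best=max(range(len(cs[0])),key=lambda i:cv2.contourArea(cs[0][i]) if cs[1][0][i][3]<0 else 0)
    o=cs[0][best];inn=[c for c,h in zip(*[cs[0],cs[1][0]]) if h[3]==best];i=max(inn,key=cv2.contourArea)
    ro,ri=cv2.minAreaRect(o),cv2.minAreaRect(i)
    g=cv2.inRange(hsv,(45,90,40),(80,255,255));gc=max(cv2.findContours(g,cv2.RETR_EXTERNAL,cv2.CHAIN_APPROX_NONE)[0],key=cv2.contourArea)
    ap=cv2.approxPolyDP(gc,6,True).reshape(-1,2)
    print(f,ro,ri,'green poly',ap.tolist())
    R[f]=(s,order(cv2.boxPoints(ro)),np.array(ro[0]),np.array(ri[0]))
a,b=R['w4'],R['w5']
for n,p,q in [('outer c',a[2],b[2]),('inner c',a[3],b[3])]+[(f'corner{k}',a[1][k],b[1][k]) for k in range(4)]:
    print(n,p,q,tri([ray('wrist',p,a[0]),ray('wrist',q,b[0])]))
print('with top', tri([ray('wrist',a[2],a[0]),ray('wrist',b[2],b[0]),ray('top',(365.7,234.7))]))
```

```text
w4 ((318.65386962890625, 182.2692413330078), (38.83099365234375, 39.22322463989258), 78.69007110595703) ((318.5961608886719, 182.4807891845703), (25.102861404418945, 24.906747817993164), 78.69007110595703) green poly [[339, 127], [247, 147], [272, 239], [357, 223]]
w5 ((319.100830078125, 81.4787826538086), (45.373809814453125, 42.74717330932617), 78.11134338378906) ((318.9416809082031, 81.72282409667969), (29.40799331665039, 27.296388626098633), 78.11134338378906) green poly [[341, 15], [240, 41], [268, 148], [360, 128]]
outer c [318.6539 182.2692] [319.1008  81.4788] (array([ 0.5263, -0.1143,  0.0889]), [np.float64(9.524722904129925e-05), np.float64(9.524722904139135e-05)])
inner c [318.5962 182.4808] [318.9417  81.7228] (array([ 0.5262, -0.1144,  0.0889]), [np.float64(6.646763692900552e-05), np.float64(6.646763692890587e-05)])
corner0 [295.6154 167.0769] [293.512   63.6817] (array([ 0.514 , -0.1015,  0.089 ]), [np.float64(9.941186226572608e-05), np.float64(9.941186226569725e-05)])
corner1 [334.077  159.3846] [335.3422  54.8753] (array([ 0.5389, -0.1024,  0.0885]), [np.float64(3.8969478593412214e-05), np.float64(3.896947859346991e-05)])
corner2 [341.6923 197.4616] [344.6897  99.2759] (array([ 0.5389, -0.1274,  0.0888]), [np.float64(0.0003101147786534888), np.float64(0.0003101147786535523)])
corner3 [303.2308 205.1539] [302.8594 108.0822] (array([ 0.5133, -0.1266,  0.0891]), [np.float64(0.00022044904180127103), np.float64(0.00022044904180129547)])
with top (array([ 0.5258, -0.115 ,  0.0887]), [np.float64(0.0007608537677274219), np.float64(0.0008853179906888042), np.float64(0.0016289312139648173)])
```

Run:
```python
from h import *
np.set_printoptions(precision=4,suppress=True)
import pickle
a,ia=pickle.load(open('w4.pkl','rb'));b,ib=pickle.load(open('w5.pkl','rb'))
P={}
for n,im in(('a',ia),('b',ib)):
    hsv=cv2.cvtColor(im,cv2.COLOR_RGB2HSV);g=cv2.inRange(hsv,(45,90,40),(80,255,255));g[300:]=0;g[:,:347+18]=0
    p=cv2.findNonZero(g).reshape(-1,2);k=p[np.argmax(p@np.array([1,.6]))];P[n]=k.astype(float)
    k2=p[np.argmax(p@np.array([1,-.0]))];print(n,k,k2)
pts={'fl':((247,147),(240,41)),'fr':((272,239),(268,148)),'bl':((339,127),(341,15)),'br':((357,223),(360,128)),'rr':(P['a'],P['b'])}
X={}
for k,(p,q) in pts.items():
    X[k],e=tri([ray('wrist',p,a),ray('wrist',q,b)]);print(k,X[k],np.array(e))
d=X['rr']-X['fr'];print('slope',np.degrees(np.arctan2(d[2],np.hypot(d[0],d[1]))),'yaw',np.degrees(np.arctan2(d[1],d[0])))
for u,v in(('fl','bl'),('fr','br')):
    d=X[v]-X[u];print(np.degrees(np.arctan2(d[2],d[0])),np.degrees(np.arctan2(d[1],d[0])))
t=b['ee_pos'];w=np.array([.5262,-.1144,.0889]);d=w-t;print('move tool',b['orientation'].T@d)
```

```text
a [464 203] [464 197]
b [476 103] [476  95]
fl [ 0.4868 -0.0827  0.0871] [0.0003 0.0003]
fr [ 0.4866 -0.1448  0.0877] [0.0002 0.0002]
bl [ 0.5459 -0.0838  0.0924] [0. 0.]
br [ 0.5449 -0.1457  0.0912] [0. 0.]
rr [ 0.6138 -0.147   0.0952] [0. 0.]
slope 3.388511333649424 yaw -0.9966805136752521
5.1366626126549395 -1.0434290738321785
3.4982021682527953 -0.9281666681236553
move tool [0.1005 0.001  0.1103]
```

Request:
play_rows([
  {"slide": [0.034, 0, 0], "rotation": [0, 0, 0], "claw": -1},
  {"slide": [0.034, 0.001, 0], "rotation": [0, 0, 0], "claw": -1},
  {"slide": [0.0325, 0, 0], "rotation": [0, 0, 0], "claw": -1},
  {"slide": [0, 0, 0.015], "rotation": [0, 0, 0], "claw": -1},
  {"slide": [0, 0, 0.015], "rotation": [0, 0, 0], "claw": -1},
  {"slide": [0, 0, 0.014], "rotation": [0, 0, 0], "claw": -1},
  {"slide": [0, 0, 0], "rotation": [0, 0, 0], "claw": -1},
  {"slide": [0, 0, 0], "rotation": [0, 0, 0], "claw": -1},
  {"slide": [0, 0, 0], "rotation": [0, 0, 0], "claw": -1},
])

```text
time_s: 6.85
ee_pos: [0.5262, -0.1154, 0.156]
orientation: [[0.226, 0.974, 0.001], [0.974, -0.226, 0.0], [0.0, 0.001, -1.0]]
wrist_force: [0.1, 0.3, -0.9]
finger_gap: 0.0126
```

Run:
```python
from h import *
import pickle
s=read_state();im=vision.camera('wrist');pickle.dump((s,im),open('w6.pkl','wb'))
S=vision.camera('scene');pickle.dump(S,open('s6.pkl','wb'))
print(s['ee_pos'],s['wrist_force'],s['orientation'].T@(np.array([.5262,-.1144,.1454])-s['ee_pos']))
tip=s['ee_pos']+s['orientation'][:,2]*.0565
print(proj('wrist',tip,s),proj('wrist',[.5262,-.1144,.0889],s),proj('scene',tip),proj('scene',[.5262,-.1144,.0889]))
u,v=map(int,proj('scene',tip))
save('w6',np.hstack([cv2.resize(im[180:360,230:410],(400,400),interpolation=cv2.INTER_CUBIC),cv2.resize(S[v-30:v+30,u-30:u+30],(400,400),interpolation=cv2.INTER_CUBIC)]))
print(u,v)
```

```text
[ 0.52619153 -0.11544795  0.15598925] [ 0.07860819  0.26900773 -0.87814014] [ 0.00102144 -0.00023399  0.01058926]
[317.03576487 272.80377481] [316.59659636 264.07361167] [295.33790083 207.57172988] [295.7736945  211.01007564]
295 207
```

View pics/w6.png

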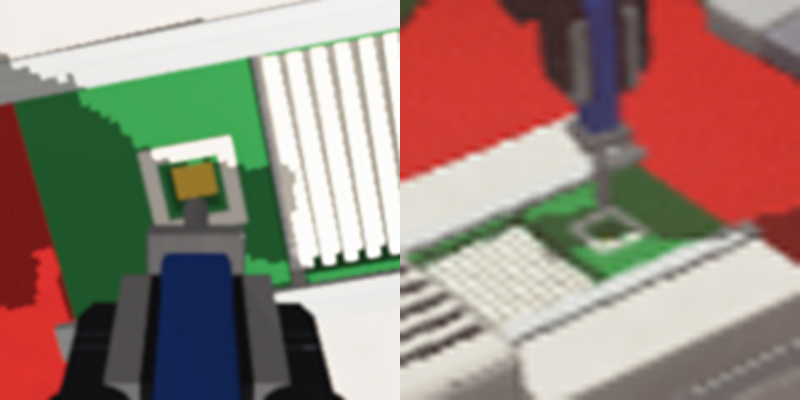

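Run:
```python
from h import *
import pickle
np.set_printoptions(precision=4,suppress=True)
L=[pickle.load(open(f,'rb')) for f in('w4.pkl','w5.pkl','w6.pkl')]
a,b=L[0][0],L[1][0]
Y,e=tri([ray('wrist',(318.6,181.4),a),ray('wrist',(318.9,82.5),b)]);print('yellow',Y)
s,im=L[2];hsv=cv2.cvtColor(im,cv2.COLOR_RGB2HSV)
y=cv2.inRange(hsv,(18,100,80),(35,255,255));y[300:]=0;y[:,:290]=0;y[:,345:]=0
p=cv2.findNonZero(y).reshape(-1,2);print('yellow bbox',p.min(0),p.max(0),cv2.minAreaRect(p),'pred',proj('wrist',Y,s))
C=[[ .514,-.1015,.089],[.5389,-.1024,.0885]]
print('pred rim top corners',[proj('wrist',c,s) for c in C])
w=cv2.inRange(hsv,(0,0,120),(179,60,255));q=[(c,) for c in range(292,340,4)]
for c in range(296,336,3): 
    r=np.where(w[235:262,c])[0];print(c,(r.min()+235,r.max()+235) if len(r) else None,end=' ')
print()
for r in range(262,288,2): print(r,im[r,308:330].astype(int).mean(1).astype(int), )
for r in (268,272,276): print(r,[tuple(map(int,x)) for x in im[r,310:328:2]])
```

```text
yellow [ 0.5262 -0.1145  0.0841]
yellow bbox [307 253] [327 269] ((317.1100158691406, 261.2699890136719), (14.9906644821167, 19.374725341796875), 81.8698959350586) pred [316.6517 261.2155]
pred rim top corners [array([290.2691, 247.8488]), array([333.8334, 239.5268])]
296 (np.int64(248), np.int64(261)) 299 (np.int64(247), np.int64(261)) 302 (np.int64(246), np.int64(253)) 305 (np.int64(246), np.int64(253)) 308 (np.int64(245), np.int64(253)) 311 (np.int64(245), np.int64(252)) 314 (np.int64(244), np.int64(251)) 317 (np.int64(243), np.int64(251)) 320 (np.int64(243), np.int64(250)) 323 (np.int64(242), np.int64(250)) 326 (np.int64(242), np.int64(249)) 329 (np.int64(241), np.int64(256)) 332 (np.int64(241), np.int64(261)) 335 (np.int64(247), np.int64(261)) 
262 [ 71  95 105 104 104 104 104 104 103 103 103 104 103 103 103 104 103 103
  94  76  57  65]
264 [ 57  83 101 104 103 104 104 103 104 104 104 104 103 104 104 104 105 105
 101  86  67  57]
266 [ 48  74  98 104 105 104 105 104 105 104 104 102 102 101 102 100  98  93
  89  79  63  53]
268 [ 39  58  85  98 101  97  94  94  96  95  88  81  7
[... 487 characters left out ...]
 71  70  68  68  66  72  93 117 133
 134 133 135 134]
282 [78 77 78 79 75 72 70 71 69 71 70 70 72 70 70 73 75 79 79 79 82 81]
284 [77 76 77 77 77 77 78 77 77 78 78 79 78 79 79 80 80 82 82 81 82 82]
286 [100  99  99 100  99 101 100 100 101 101 100 101 101 102 103 105 105 106
 106 105 104 104]
268 [(120, 100, 37), (147, 116, 41), (132, 109, 42), (133, 106, 49), (116, 98, 50), (88, 85, 42), (70, 76, 34), (56, 70, 31), (38, 62, 29)]
272 [(20, 57, 29), (42, 63, 46), (74, 73, 73), (74, 73, 72), (73, 71, 70), (70, 68, 68), (59, 65, 60), (31, 70, 39), (24, 71, 34)]
276 [(31, 83, 41), (55, 79, 58), (76, 72, 72), (75, 73, 72), (72, 70, 69), (70, 68, 67), (70, 70, 67), (111, 115, 103), (136, 134, 124)]
```

Check from near: the pin tip at (317,273) and the rim both sit where predicted, within 1 px. The tool is therefore unslipped, and a +1 mm correction along tool x is needed. The button looks to be about 5 mm deep. I'm descending in small steps.

Request:
play_rows([
  {"slide": [0.001, 0, 0], "rotation": [0, 0, 0], "claw": -1},
  {"slide": [0, 0, 0.004], "rotation": [0, 0, 0], "claw": -1},
  {"slide": [0, 0, 0.004], "rotation": [0, 0, 0], "claw": -1},
  {"slide": [0, 0, 0.004], "rotation": [0, 0, 0], "claw": -1},
  {"slide": [0, 0, 0.001], "rotation": [0, 0, 0], "claw": -1},
  {"slide": [0, 0, 0], "rotation": [0, 0, 0], "claw": -1},
  {"slide": [0, 0, 0], "rotation": [0, 0, 0], "claw": -1},
])

```text
time_s: 7.53
ee_pos: [0.526, -0.115, 0.1422]
orientation: [[0.226, 0.974, -0.0], [0.974, -0.226, -0.0], [-0.0, -0.0, -1.0]]
wrist_force: [0.6, 0.0, -0.6]
finger_gap: 0.0131
```

Request:
play_rows([
  {"slide": [0, 0, 0.001], "rotation": [0, 0, 0], "claw": -1},
  {"slide": [0, 0, 0], "rotation": [0, 0, 0], "claw": -1},
  {"slide": [0, 0, 0], "rotation": [0, 0, 0], "claw": -1},
])

```text
time_s: 7.78
ee_pos: [0.526, -0.1149, 0.1413]
orientation: [[0.226, 0.974, 0.0], [0.974, -0.226, -0.0], [-0.0, 0.0, -1.0]]
wrist_force: [0.2, -0.4, -1.1]
finger_gap: 0.013
```

Request:
play_rows([
  {"slide": [0, 0, 0.001], "rotation": [0, 0, 0], "claw": -1},
  {"slide": [0, 0, 0], "rotation": [0, 0, 0], "claw": -1},
  {"slide": [0, 0, 0], "rotation": [0, 0, 0], "claw": -1},
])

```text
time_s: 8.03
ee_pos: [0.526, -0.115, 0.1403]
orientation: [[0.226, 0.974, -0.0], [0.974, -0.226, -0.0], [-0.0, -0.0, -1.0]]
wrist_force: [0.3, 0.5, -0.6]
finger_gap: 0.013
```

Request:
play_rows([
  {"slide": [0, 0, 0.001], "rotation": [0, 0, 0], "claw": -1},
  {"slide": [0, 0, 0], "rotation": [0, 0, 0], "claw": -1},
  {"slide": [0, 0, 0], "rotation": [0, 0, 0], "claw": -1},
])

```text
time_s: 8.28
ee_pos: [0.526, -0.115, 0.1393]
orientation: [[0.226, 0.974, -0.0], [0.974, -0.226, -0.0], [-0.0, -0.0, -1.0]]
wrist_force: [0.1, -0.2, -1.3]
finger_gap: 0.0126
```

Request:
play_rows([
  {"slide": [0, 0, 0.001], "rotation": [0, 0, 0], "claw": -1},
  {"slide": [0, 0, 0], "rotation": [0, 0, 0], "claw": -1},
  {"slide": [0, 0, 0], "rotation": [0, 0, 0], "claw": -1},
])

```text
time_s: 8.53
ee_pos: [0.526, -0.1149, 0.1383]
orientation: [[0.226, 0.974, -0.0], [0.974, -0.226, -0.0], [-0.0, -0.0, -1.0]]
wrist_force: [0.7, -0.2, 0.3]
finger_gap: 0.013
```

Request:
play_rows([
  {"slide": [0, 0, 0.001], "rotation": [0, 0, 0], "claw": -1},
  {"slide": [0, 0, 0], "rotation": [0, 0, 0], "claw": -1},
  {"slide": [0, 0, 0], "rotation": [0, 0, 0], "claw": -1},
])

```text
time_s: 8.78
ee_pos: [0.5261, -0.1149, 0.1373]
orientation: [[0.226, 0.974, 0.0], [0.974, -0.226, -0.0], [0.0, 0.0, -1.0]]
wrist_force: [0.6, 0.5, -0.8]
finger_gap: 0.0131
```

Request:
play_rows([
  {"slide": [0, 0, 0.001], "rotation": [0, 0, 0], "claw": -1},
  {"slide": [0, 0, 0], "rotation": [0, 0, 0], "claw": -1},
  {"slide": [0, 0, 0], "rotation": [0, 0, 0], "claw": -1},
])

```text
time_s: 9.03
ee_pos: [0.5261, -0.1149, 0.1364]
orientation: [[0.226, 0.974, 0.0], [0.974, -0.226, -0.0], [0.0, 0.0, -1.0]]
wrist_force: [0.2, -0.3, 1.8]
finger_gap: 0.0132
```

Request:
play_rows([
  {"slide": [0, 0, 0.001], "rotation": [0, 0, 0], "claw": -1},
  {"slide": [0, 0, 0], "rotation": [0, 0, 0], "claw": -1},
  {"slide": [0, 0, 0], "rotation": [0, 0, 0], "claw": -1},
])

```text
time_s: 9.28
ee_pos: [0.5261, -0.115, 0.1353]
orientation: [[0.226, 0.974, 0.0], [0.974, -0.226, -0.0], [-0.0, 0.0, -1.0]]
wrist_force: [1.2, -0.2, 3.1]
finger_gap: 0.0131
```

Request:
play_rows([
  {"slide": [0, 0, 0.001], "rotation": [0, 0, 0], "claw": -1},
  {"slide": [0, 0, 0], "rotation": [0, 0, 0], "claw": -1},
  {"slide": [0, 0, 0.001], "rotation": [0, 0, 0], "claw": -1},
  {"slide": [0, 0, 0], "rotation": [0, 0, 0], "claw": -1},
  {"slide": [0, 0, 0], "rotation": [0, 0, 0], "claw": -1},
])

```text
time_s: 9.7
ee_pos: [0.5262, -0.115, 0.1334]
orientation: [[0.226, 0.974, 0.0], [0.974, -0.226, -0.0], [0.0, 0.0, -1.0]]
wrist_force: [0.6, 0.3, 5.9]
finger_gap: 0.0129
```

Request:
play_rows([
  {"slide": [0, 0, 0.001], "rotation": [0, 0, 0], "claw": -1},
  {"slide": [0, 0, 0], "rotation": [0, 0, 0], "claw": -1},
  {"slide": [0, 0, 0], "rotation": [0, 0, 0], "claw": -1},
])

```text
time_s: 9.95
ee_pos: [0.5262, -0.115, 0.1324]
orientation: [[0.226, 0.974, 0.0], [0.974, -0.226, -0.0], [0.0, 0.0, -1.0]]
wrist_force: [0.8, 0.0, 6.0]
finger_gap: 0.0131
```

Request:
play_rows([
  {"slide": [0, 0, 0.001], "rotation": [0, 0, 0], "claw": -1},
  {"slide": [0, 0, 0], "rotation": [0, 0, 0], "claw": -1},
  {"slide": [0, 0, 0], "rotation": [0, 0, 0], "claw": -1},
])

```text
time_s: 10.2
ee_pos: [0.5263, -0.115, 0.1315]
orientation: [[0.226, 0.974, 0.001], [0.974, -0.226, -0.0], [0.0, 0.001, -1.0]]
wrist_force: [0.7, -0.4, 7.5]
finger_gap: 0.0126
```

Contact was felt at TCP z about 0.1367, so the button is about 9 mm deep. It is now about 5.3 mm down at around 8.4 N. I'm pushing along the slide, following a slope of about 3.6°.

Request:
play_rows([
  {"slide": [-0.0004, -0.00195, 0.00013], "rotation": [0, 0, 0], "claw": -1},
  {"slide": [-0.0004, -0.00195, 0.00013], "rotation": [0, 0, 0], "claw": -1},
  {"slide": [0, 0, 0], "rotation": [0, 0, 0], "claw": -1},
])

```text
time_s: 10.45
ee_pos: [0.5223, -0.1149, 0.1313]
orientation: [[0.226, 0.974, 0.001], [0.974, -0.226, -0.0], [0.0, 0.001, -1.0]]
wrist_force: [1.7, 0.8, 7.2]
finger_gap: 0.0131
```

Request:
play_rows([
  {"slide": [-0.0004, -0.00195, 0.00013], "rotation": [0, 0, 0], "claw": -1},
  {"slide": [-0.0004, -0.00195, 0.00013], "rotation": [0, 0, 0], "claw": -1},
  {"slide": [0, 0, 0], "rotation": [0, 0, 0], "claw": -1},
  {"slide": [0, 0, 0], "rotation": [0, 0, 0], "claw": -1},
])

```text
time_s: 10.78
ee_pos: [0.5183, -0.1148, 0.1311]
orientation: [[0.226, 0.974, 0.001], [0.974, -0.226, -0.0], [0.0, 0.001, -1.0]]
wrist_force: [1.4, -0.2, 7.5]
finger_gap: 0.0129
```

Request:
play_rows([
  {"slide": [-0.0004, -0.00195, 0.00013], "rotation": [0, 0, 0], "claw": -1},
  {"slide": [-0.0004, -0.00195, 0.00013], "rotation": [0, 0, 0], "claw": -1},
  {"slide": [-0.0004, -0.00195, 0.00013], "rotation": [0, 0, 0], "claw": -1},
])

```text
time_s: 11.03
ee_pos: [0.5127, -0.1147, 0.1307]
orientation: [[0.226, 0.974, 0.001], [0.974, -0.226, -0.0], [0.0, 0.002, -1.0]]
wrist_force: [2.1, 0.1, 7.8]
finger_gap: 0.013
```

Run:
```python
from h import *
s=read_state();im=vision.camera('wrist');S=vision.camera('top')
print(s['ee_pos'],s['wrist_force'])
save('w7',np.hstack([cv2.resize(im[180:360,210:430],(440,360),interpolation=cv2.INTER_CUBIC),cv2.resize(S[190:280,320:410],(360,360),interpolation=cv2.INTER_CUBIC)]))
```

```text
[ 0.51268871 -0.11465934  0.13073546] [2.08641243 0.07523822 7.79559667]
```

View pics/w7.png

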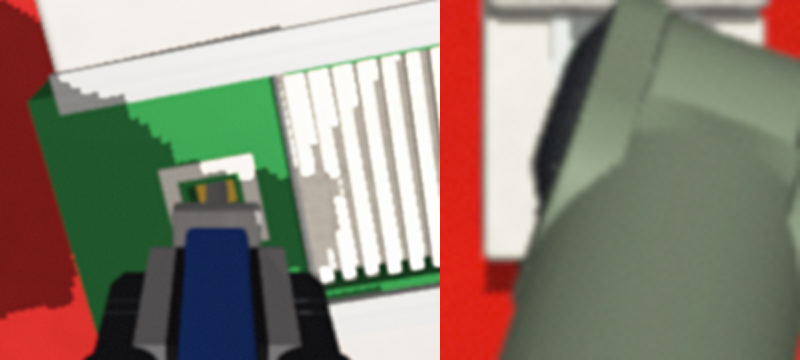

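The cassette is coming out with the pin in the well (green front past the deck edge, left of the picture), and the force is steady.

Request:
play_rows([
  {"slide": [-0.0004, -0.00195, 0.00013], "rotation": [0, 0, 0], "claw": -1},
  {"slide": [-0.0004, -0.00195, 0.00013], "rotation": [0, 0, 0], "claw": -1},
  {"slide": [-0.0004, -0.00195, 0.00013], "rotation": [0, 0, 0], "claw": -1},
  {"slide": [-0.0004, -0.00195, 0.00013], "rotation": [0, 0, 0], "claw": -1},
  {"slide": [-0.0004, -0.00195, 0.00013], "rotation": [0, 0, 0], "claw": -1},
])

```text
time_s: 11.55
ee_pos: [0.5027, -0.1144, 0.1301]
orientation: [[0.226, 0.974, 0.001], [0.974, -0.226, -0.0], [0.0, 0.001, -1.0]]
wrist_force: [1.0, 0.2, 7.4]
finger_gap: 0.0134
```

Request:
play_rows([
  {"slide": [-0.0004, -0.00195, 0.00013], "rotation": [0, 0, 0], "claw": -1},
  {"slide": [-0.0004, -0.00195, 0.00013], "rotation": [0, 0, 0], "claw": -1},
  {"slide": [-0.0004, -0.00195, 0.00013], "rotation": [0, 0, 0], "claw": -1},
  {"slide": [-0.0004, -0.00195, 0.00013], "rotation": [0, 0, 0], "claw": -1},
  {"slide": [0, 0, 0], "rotation": [0, 0, 0], "claw": -1},
])

```text
time_s: 11.97
ee_pos: [0.4944, -0.1142, 0.1295]
orientation: [[0.226, 0.974, 0.001], [0.974, -0.226, -0.0], [0.0, 0.001, -1.0]]
wrist_force: [0.6, -0.7, 8.6]
finger_gap: 0.0131
```

Request:
play_rows([
  {"slide": [-0.0004, -0.00195, 0.00013], "rotation": [0, 0, 0], "claw": -1},
  {"slide": [-0.0004, -0.00195, 0.00013], "rotation": [0, 0, 0], "claw": -1},
  {"slide": [-0.0004, -0.00195, 0.00013], "rotation": [0, 0, 0], "claw": -1},
  {"slide": [-0.0004, -0.00195, 0.00013], "rotation": [0, 0, 0], "claw": -1},
  {"slide": [0, 0, 0], "rotation": [0, 0, 0], "claw": -1},
])

```text
time_s: 12.38
ee_pos: [0.4865, -0.1141, 0.1291]
orientation: [[0.226, 0.974, 0.001], [0.974, -0.226, -0.0], [0.0, 0.001, -1.0]]
wrist_force: [0.5, -0.4, 9.1]
finger_gap: 0.013
```

Request:
play_rows([
  {"slide": [-0.0004, -0.00195, 0.00013], "rotation": [0, 0, 0], "claw": -1},
  {"slide": [-0.0004, -0.00195, 0.00013], "rotation": [0, 0, 0], "claw": -1},
  {"slide": [-0.0004, -0.00195, 0.00013], "rotation": [0, 0, 0], "claw": -1},
  {"slide": [-0.0004, -0.00195, 0.00013], "rotation": [0, 0, 0], "claw": -1},
  {"slide": [0, 0, 0], "rotation": [0, 0, 0], "claw": -1},
])

```text
time_s: 12.8
ee_pos: [0.4786, -0.1139, 0.1286]
orientation: [[0.226, 0.974, 0.001], [0.974, -0.226, -0.0], [0.0, 0.001, -1.0]]
wrist_force: [0.6, -0.8, 9.8]
finger_gap: 0.0129
```

Request:
play_rows([
  {"slide": [-0.0004, -0.00195, 3e-05], "rotation": [0, 0, 0], "claw": -1},
  {"slide": [-0.0004, -0.00195, 3e-05], "rotation": [0, 0, 0], "claw": -1},
  {"slide": [-0.0004, -0.00195, 3e-05], "rotation": [0, 0, 0], "claw": -1},
  {"slide": [-0.0004, -0.00195, 3e-05], "rotation": [0, 0, 0], "claw": -1},
  {"slide": [0, 0, 0], "rotation": [0, 0, 0], "claw": -1},
])

```text
time_s: 13.22
ee_pos: [0.4705, -0.1137, 0.1284]
orientation: [[0.226, 0.974, 0.001], [0.974, -0.226, -0.0], [0.0, 0.001, -1.0]]
wrist_force: [1.0, -1.0, 7.6]
finger_gap: 0.0128
```

Request:
play_rows([
  {"slide": [-0.0004, -0.00195, 0.0001], "rotation": [0, 0, 0], "claw": -1},
  {"slide": [-0.0002, -0.001, 5e-05], "rotation": [0, 0, 0], "claw": -1},
  {"slide": [0, 0, 0], "rotation": [0, 0, 0], "claw": -1},
])

```text
time_s: 13.47
ee_pos: [0.4677, -0.1136, 0.1282]
orientation: [[0.226, 0.974, 0.001], [0.974, -0.226, -0.0], [0.0, 0.001, -1.0]]
wrist_force: [0.3, -1.4, 7.8]
finger_gap: 0.013
```

Request:
play_rows([
  {"slide": [-0.0002, -0.001, 5e-05], "rotation": [0, 0, 0], "claw": -1},
  {"slide": [-0.0001, -0.0005, 3e-05], "rotation": [0, 0, 0], "claw": -1},
  {"slide": [0, 0, 0], "rotation": [0, 0, 0], "claw": -1},
])

```text
time_s: 13.72
ee_pos: [0.4663, -0.1136, 0.1282]
orientation: [[0.226, 0.974, 0.001], [0.974, -0.226, -0.0], [-0.0, 0.001, -1.0]]
wrist_force: [1.1, 0.0, 8.8]
finger_gap: 0.0126
```

Request:
play_rows([
  {"slide": [-0.0002, -0.001, 5e-05], "rotation": [0, 0, 0], "claw": -1},
  {"slide": [0, 0, 0], "rotation": [0, 0, 0], "claw": -1},
  {"slide": [0, 0, 0], "rotation": [0, 0, 0], "claw": -1},
])

```text
time_s: 13.97
ee_pos: [0.4653, -0.1134, 0.1281]
orientation: [[0.226, 0.974, 0.001], [0.974, -0.226, -0.0], [0.0, 0.001, -1.0]]
wrist_force: [1.6, 0.5, 8.7]
finger_gap: 0.0132
```

Request:
play_rows([
  {"slide": [-0.0002, -0.001, 5e-05], "rotation": [0, 0, 0], "claw": -1},
  {"slide": [0, 0, 0], "rotation": [0, 0, 0], "claw": -1},
  {"slide": [0, 0, 0], "rotation": [0, 0, 0], "claw": -1},
])

```text
time_s: 14.22
ee_pos: [0.4643, -0.1134, 0.128]
orientation: [[0.226, 0.974, 0.001], [0.974, -0.226, -0.0], [0.0, 0.001, -1.0]]
wrist_force: [1.4, -0.2, 8.3]
finger_gap: 0.013
```

Request:
play_rows([
  {"slide": [-0.0002, -0.001, 5e-05], "rotation": [0, 0, 0], "claw": -1},
  {"slide": [0, 0, 0], "rotation": [0, 0, 0], "claw": -1},
  {"slide": [0, 0, 0], "rotation": [0, 0, 0], "claw": -1},
])

```text
time_s: 14.47
ee_pos: [0.4632, -0.1134, 0.128]
orientation: [[0.226, 0.974, 0.001], [0.974, -0.226, -0.0], [0.0, 0.001, -1.0]]
wrist_force: [1.3, -0.0, 9.3]
finger_gap: 0.0127
```

Request:
play_rows([
  {"slide": [-0.0001, -0.0005, 3e-05], "rotation": [0, 0, 0], "claw": -1},
  {"slide": [0, 0, 0], "rotation": [0, 0, 0], "claw": -1},
  {"slide": [0, 0, 0], "rotation": [0, 0, 0], "claw": -1},
])

```text
time_s: 14.72
ee_pos: [0.463, -0.1133, 0.128]
orientation: [[0.226, 0.974, 0.002], [0.974, -0.226, -0.0], [0.0, 0.002, -1.0]]
wrist_force: [2.7, 0.8, 8.4]
finger_gap: 0.0126
```

Run:
```python
from h import *
import pickle
np.set_printoptions(precision=4,suppress=True)
s=read_state();im=vision.camera('wrist');pickle.dump((s,im),open('w8.pkl','wb'))
print(s['ee_pos'],s['wrist_force'])
hsv=cv2.cvtColor(im,cv2.COLOR_RGB2HSV)
g=cv2.inRange(hsv,(40,90,30),(80,255,255));g[330:]=0
c=max(cv2.findContours(g,cv2.RETR_EXTERNAL,cv2.CHAIN_APPROX_NONE)[0],key=cv2.contourArea)
ap=cv2.approxPolyDP(c,6,True).reshape(-1,2);print(ap.tolist())
print('if 60: fl',proj('wrist',np.array([.4868-.06,-.0827+.001,.0871-.0035]),s),'well',proj('wrist',np.array([.4662,-.1134,.0854]),s))
save('w8',im[100:360,150:500])
```

```text
[ 0.463  -0.1133  0.128 ] [2.6897 0.7721 8.3783]
[[334, 200], [242, 218], [230, 230], [260, 329], [295, 302], [295, 263], [343, 256], [351, 294], [341, 302], [369, 320], [351, 219], [339, 219]]
if 60: fl [231.5819 240.0553] well [322.8658 281.9534]
```

View pics/w8.png

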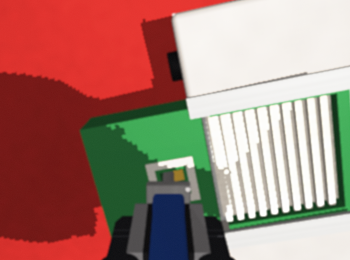

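The cassette's green front is about 60 mm past the deck edge and the pin is against the well's front wall. I'm pressing gently to confirm the stop.

Request:
play_rows([
  {"slide": [-0.0001, -0.0005, 3e-05], "rotation": [0, 0, 0], "claw": -1},
  {"slide": [0, 0, 0], "rotation": [0, 0, 0], "claw": -1},
  {"slide": [0, 0, 0], "rotation": [0, 0, 0], "claw": -1},
])

```text
time_s: 15.02
ee_pos: [0.4628, -0.1133, 0.1281]
orientation: [[0.226, 0.974, 0.002], [0.974, -0.226, -0.0], [0.0, 0.002, -1.0]]
wrist_force: [4.1, 0.2, 7.7]
finger_gap: 0.013
```

Request:
play_rows([
  {"slide": [-0.0001, -0.0005, 3e-05], "rotation": [0, 0, 0], "claw": -1},
  {"slide": [0, 0, 0], "rotation": [0, 0, 0], "claw": -1},
  {"slide": [0, 0, 0], "rotation": [0, 0, 0], "claw": -1},
])

```text
time_s: 15.27
ee_pos: [0.4626, -0.1134, 0.1281]
orientation: [[0.226, 0.974, 0.003], [0.974, -0.226, -0.0], [0.0, 0.003, -1.0]]
wrist_force: [4.3, 0.4, 6.7]
finger_gap: 0.0133
```

Request:
play_rows([
  {"slide": [0, 0, -0.0015], "rotation": [0, 0, 0], "claw": -1},
  {"slide": [0, 0, -0.002], "rotation": [0, 0, 0], "claw": -1},
  {"slide": [0, 0, -0.002], "rotation": [0, 0, 0], "claw": -1},
  {"slide": [0, 0.0005, -0.002], "rotation": [0, 0, 0], "claw": -1},
  {"slide": [0, 0.0005, -0.004], "rotation": [0, 0, 0], "claw": -1},
  {"slide": [0, 0.001, -0.006], "rotation": [0, 0, 0], "claw": -1},
  {"slide": [0, 0, -0.01], "rotation": [0, 0, 0], "claw": -1},
  {"slide": [0, 0, -0.02], "rotation": [0, 0, 0], "claw": -1},
  {"slide": [0, 0, -0.0245], "rotation": [0, 0, 0], "claw": -1},
  {"slide": [0, 0, 0], "rotation": [0, 0, 0], "claw": -1},
])

```text
time_s: 16.1
ee_pos: [0.4641, -0.1142, 0.2035]
orientation: [[0.227, 0.974, 0.004], [0.974, -0.227, -0.0], [0.001, 0.004, -1.0]]
wrist_force: [0.5, -0.1, 0.0]
finger_gap: 0.0128
```

Request:
play_rows([
  {"slide": [-0.03, 0, 0], "rotation": [0, 0, 0], "claw": -1},
  {"slide": [-0.025, 0, 0], "rotation": [0, 0, 0], "claw": -1},
  {"slide": [0, 0, 0], "rotation": [0, 0, 0], "claw": -1},
  {"slide": [0, 0, 0], "rotation": [0, 0, 0], "claw": -1},
  {"slide": [0, 0, 0], "rotation": [0, 0, 0], "claw": -1},
])

```text
time_s: 16.52
ee_pos: [0.4505, -0.1669, 0.1997]
orientation: [[0.226, 0.974, -0.0], [0.974, -0.226, 0.0], [0.0, -0.001, -1.0]]
wrist_force: [0.4, 0.7, -0.7]
finger_gap: 0.0128
```

Run:
```python
from h import *
import pickle
np.set_printoptions(precision=4,suppress=True)
s=read_state();im=vision.camera('wrist');pickle.dump((s,im),open('w9.pkl','wb'));save('w9',im)
print(s['ee_pos'],s['wrist_force'])
hsv=cv2.cvtColor(im,cv2.COLOR_RGB2HSV)
y=cv2.inRange(hsv,(18,100,80),(35,255,255));y[330:]=0
for c in cv2.findContours(y,cv2.RETR_EXTERNAL,cv2.CHAIN_APPROX_NONE)[0]:
    if cv2.contourArea(c)>60:
        r=cv2.minAreaRect(c);p=onz('wrist',r[0],.0805,s);print(r,p,'well shift',p-[.5262,-.1145,.0841])
```

```text
[ 0.4505 -0.1669  0.1997] [ 0.4324  0.7097 -0.6653]
((322.3461608886719, 156.7307586669922), (18.434917449951172, 17.650453567504883), 78.69007110595703) [ 0.4664 -0.1132  0.0805] well shift [-0.0598  0.0013 -0.0036]
```

The cassette measures 59.8 mm out. Next I check the tool for slip in the grip, numerically, against the earlier tip and collar pixels.

Run:
```python
from h import *
import pickle
for f in('w4','w9'):
    s,im=pickle.load(open(f+'.pkl','rb'));g=im.astype(int).mean(2).astype(int)
    print(f);print('col320 r262-300',g[262:300:2,320]); print('row278',g[278,304:334:2]); print('row296',g[296,290:350:3])
s=read_state();print(s['orientation'].T@(np.array([.5798,.3331,.0695])-s['ee_pos']))
```

```text
w4
col320 r262-300 [133 134 136 124  74  64  65  66  65  67  69  77 101 108 107 105  62  44
  45]
row278 [236 236 237 238 201  74  71  70  65  94 223 240 238 238 238]
row296 [237 238 171 105  94  44  42  42  43  44  44  44  42  44  62 108 105 101
 101 101]
w9
col320 r262-300 [103 103 102  99  74  67  67  66  67  67  70  78 103 107 107 105  63  41
  45]
row278 [104 105 105 105 100  73  72  70  67  71  96 104 103 104 104]
row296 [104 105 104 105  93  45  44  42  43  45  41  44  43  43  60 107 105 103
 103 102]
[0.51591537 0.01312393 0.13029348]
```

Request:
play_rows([
  {"slide": [0.039, 0.001, 0], "rotation": [0, 0, 0], "claw": -1},
  {"slide": [0.039, 0.001, 0], "rotation": [0, 0, 0], "claw": -1},
  {"slide": [0.039, 0.001, 0], "rotation": [0, 0, 0], "claw": -1},
  {"slide": [0.039, 0.001, 0], "rotation": [0, 0, 0], "claw": -1},
  {"slide": [0.039, 0.001, 0], "rotation": [0, 0, 0], "claw": -1},
  {"slide": [0.039, 0.001, 0], "rotation": [0, 0, 0], "claw": -1},
  {"slide": [0.039, 0.001, 0], "rotation": [0, 0, 0], "claw": -1},
  {"slide": [0.039, 0.001, 0], "rotation": [0, 0, 0], "claw": -1},
  {"slide": [0.039, 0.001, 0], "rotation": [0, 0, 0], "claw": -1},
  {"slide": [0.039, 0.001, 0], "rotation": [0, 0, 0], "claw": -1},
])

```text
time_s: 17.4
ee_pos: [0.5481, 0.2134, 0.1996]
orientation: [[0.225, 0.974, -0.0], [0.974, -0.225, 0.0], [-0.0, -0.0, -1.0]]
wrist_force: [-0.4, -0.9, -0.7]
finger_gap: 0.0134
```

Request:
play_rows([
  {"slide": [0.039, 0.001, 0], "rotation": [0, 0, 0], "claw": -1},
  {"slide": [0.039, 0.001, 0], "rotation": [0, 0, 0], "claw": -1},
  {"slide": [0.039, 0.001, 0], "rotation": [0, 0, 0], "claw": -1},
  {"slide": [0.009, 0, 0], "rotation": [0, 0, 0], "claw": -1},
  {"slide": [0, 0, 0], "rotation": [0, 0, 0], "claw": -1},
  {"slide": [0, 0, 0], "rotation": [0, 0, 0], "claw": -1},
  {"slide": [0, 0, 0], "rotation": [0, 0, 0], "claw": -1},
])

```text
time_s: 17.98
ee_pos: [0.5797, 0.3319, 0.1995]
orientation: [[0.226, 0.974, -0.0], [0.974, -0.226, -0.001], [-0.001, -0.0, -1.0]]
wrist_force: [-0.8, -1.1, -0.2]
finger_gap: 0.0128
```

Run:
```python
from h import *
import pickle
s=read_state();print(s['ee_pos'],s['orientation'].round(4).tolist(),s['wrist_force']);print(s['orientation'].T@(np.array([.5798,.3331,.0695])-s['ee_pos']))
```

```text
[0.57968908 0.33189792 0.19948337] [[0.2264, 0.974, -0.0004], [0.974, -0.2264, -0.0007], [-0.0007, -0.0002, -1.0]] [-0.76069297 -1.09318936 -0.18758596]
[ 0.00129273 -0.00013582  0.12998247]
```

Request:
play_rows([
  {"slide": [0.0013, 0, 0.02], "rotation": [0, 0, 0], "claw": -1},
  {"slide": [0, 0, 0.03], "rotation": [0, 0, 0], "claw": -1},
  {"slide": [0, 0, 0.03], "rotation": [0, 0, 0], "claw": -1},
  {"slide": [0, 0, 0.007], "rotation": [0, 0, 0], "claw": -1},
  {"slide": [0, 0, 0], "rotation": [0, 0, 0], "claw": -1},
  {"slide": [0, 0, 0], "rotation": [0, 0, 0], "claw": -1},
  {"slide": [0, 0, 0], "rotation": [0, 0, 0], "claw": -1},
])

```text
time_s: 18.57
ee_pos: [0.5813, 0.3338, 0.1147]
orientation: [[0.227, 0.974, 0.002], [0.974, -0.227, 0.001], [0.002, 0.002, -1.0]]
wrist_force: [-0.3, 0.3, -0.7]
finger_gap: 0.0128
```

Request:
play_rows([
  {"slide": [0, 0, 0.005], "rotation": [0, 0, 0], "claw": -1},
  {"slide": [0, 0, 0.005], "rotation": [0, 0, 0], "claw": -1},
  {"slide": [0, 0, 0.005], "rotation": [0, 0, 0], "claw": -1},
  {"slide": [0, 0, 0], "rotation": [0, 0, 0], "claw": -1},
])

```text
time_s: 18.9
ee_pos: [0.5799, 0.3336, 0.0966]
orientation: [[0.226, 0.974, -0.001], [0.974, -0.226, -0.001], [-0.001, -0.001, -1.0]]
wrist_force: [-0.1, -0.2, -0.9]
finger_gap: 0.0129
```

The tip is 5 mm into the hole with no force. I'm lowering it the rest of the way.

Request:
play_rows([
  {"slide": [0, 0, 0.006], "rotation": [0, 0, 0], "claw": -1},
  {"slide": [0, 0, 0.006], "rotation": [0, 0, 0], "claw": -1},
  {"slide": [0, 0, 0.006], "rotation": [0, 0, 0], "claw": -1},
  {"slide": [0, 0, 0.005], "rotation": [0, 0, 0], "claw": -1},
  {"slide": [0, 0, 0], "rotation": [0, 0, 0], "claw": -1},
  {"slide": [0, 0, 0], "rotation": [0, 0, 0], "claw": -1},
  {"slide": [0, 0, 0], "rotation": [0, 0, 0], "claw": -1},
])

```text
time_s: 19.48
ee_pos: [0.5805, 0.3337, 0.0747]
orientation: [[0.226, 0.974, 0.0], [0.974, -0.226, 0.0], [0.0, 0.0, -1.0]]
wrist_force: [0.2, 0.3, -0.1]
finger_gap: 0.013
```

Request:
play_rows([
  {"slide": [0, 0, 0.002], "rotation": [0, 0, 0], "claw": -1},
  {"slide": [0, 0, 0.001], "rotation": [0, 0, 0], "claw": -1},
  {"slide": [0, 0, 0], "rotation": [0, 0, 0], "claw": -1},
  {"slide": [0, 0, 0], "rotation": [0, 0, 0], "claw": -1},
])

```text
time_s: 19.82
ee_pos: [0.5803, 0.3338, 0.0716]
orientation: [[0.226, 0.974, 0.0], [0.974, -0.226, 0.0], [0.0, 0.0, -1.0]]
wrist_force: [0.1, -0.7, -0.4]
finger_gap: 0.013
```

Request:
play_rows([
  {"slide": [0, 0, 0.001], "rotation": [0, 0, 0], "claw": -1},
  {"slide": [0, 0, 0.0008], "rotation": [0, 0, 0], "claw": -1},
  {"slide": [0, 0, 0], "rotation": [0, 0, 0], "claw": -1},
  {"slide": [0, 0, 0], "rotation": [0, 0, 0], "claw": -1},
])

```text
time_s: 20.15
ee_pos: [0.5803, 0.3337, 0.0697]
orientation: [[0.226, 0.974, -0.0], [0.974, -0.226, -0.0], [-0.0, -0.0, -1.0]]
wrist_force: [0.3, -0.3, -0.1]
finger_gap: 0.0133
```

Request:
play_rows([
  {"slide": [0, 0, 0], "rotation": [0, 0, 0], "claw": -0.6},
  {"slide": [0, 0, 0], "rotation": [0, 0, 0], "claw": -0.4},
  {"slide": [0, 0, 0], "rotation": [0, 0, 0], "claw": 0},
  {"slide": [0, 0, 0], "rotation": [0, 0, 0], "claw": 0.5},
  {"slide": [0, 0, 0], "rotation": [0, 0, 0], "claw": 1},
  {"slide": [0, 0, 0], "rotation": [0, 0, 0], "claw": 1},
  {"slide": [0, 0, 0], "rotation": [0, 0, 0], "claw": 1},
  {"slide": [0, 0, 0], "rotation": [0, 0, 0], "claw": 1},
], grip_force=20)

```text
time_s: 20.82
ee_pos: [0.5804, 0.3337, 0.0698]
orientation: [[0.226, 0.974, 0.0], [0.974, -0.226, 0.0], [0.0, 0.0, -1.0]]
wrist_force: [0.2, 0.1, -0.8]
finger_gap: 0.0854
```

Request:
play_rows([
  {"slide": [0, 0, -0.01], "rotation": [0, 0, 0], "claw": 1},
  {"slide": [0, 0, -0.02], "rotation": [0, 0, 0], "claw": 1},
  {"slide": [0, 0, -0.03], "rotation": [0, 0, 0], "claw": 1},
  {"slide": [0, 0, -0.03], "rotation": [0, 0, 0], "claw": 1},
  {"slide": [0, 0, -0.03], "rotation": [0, 0, 0], "claw": 1},
  {"slide": [0, 0, -0.04], "rotation": [0, 0, 0], "claw": 1},
  {"slide": [0, 0, 0], "rotation": [0, 0, 0], "claw": 1},
  {"slide": [0, 0, 0], "rotation": [0, 0, 0], "claw": 1},
  {"slide": [0, 0, 0], "rotation": [0, 0, 0], "claw": 1},
])

```text
time_s: 21.57
ee_pos: [0.5802, 0.3337, 0.2301]
orientation: [[0.226, 0.974, 0.0], [0.974, -0.226, 0.0], [0.0, 0.0, -1.0]]
wrist_force: [-0.2, 0.1, -0.2]
finger_gap: 0.0852
```

Run:
```python
from h import *
s=read_state();im=vision.camera('wrist');S=vision.camera('scene');T=vision.camera('top')
print(s['ee_pos'],s['wrist_force'],s['qd'].round(3))
hsv=cv2.cvtColor(im,cv2.COLOR_RGB2HSV)
m=cv2.inRange(hsv,(100,100,100),(130,255,255))
for c in cv2.findContours(m,cv2.RETR_EXTERNAL,cv2.CHAIN_APPROX_NONE)[0]:
    if cv2.contourArea(c)>60: print(cv2.boundingRect(c))
print(proj('wrist',[.5798,.3335,.111],s))
r=lambda a:cv2.resize(a,(400,300))
save('end',np.vstack([np.hstack([r(im),r(S)]),np.hstack([cv2.resize(S[160:400,200:500],(400,300)),r(T)])]))
```

```text
[0.58016473 0.33372974 0.23009894] [-0.24283747  0.10298628 -0.18488441] [ 0.002  0.025 -0.005  0.014 -0.002 -0.004 -0.001]
(309, 212, 20, 35)
(270, 113, 19, 17)
[316.72094887 238.9944497 ]
```

View pics/end.png

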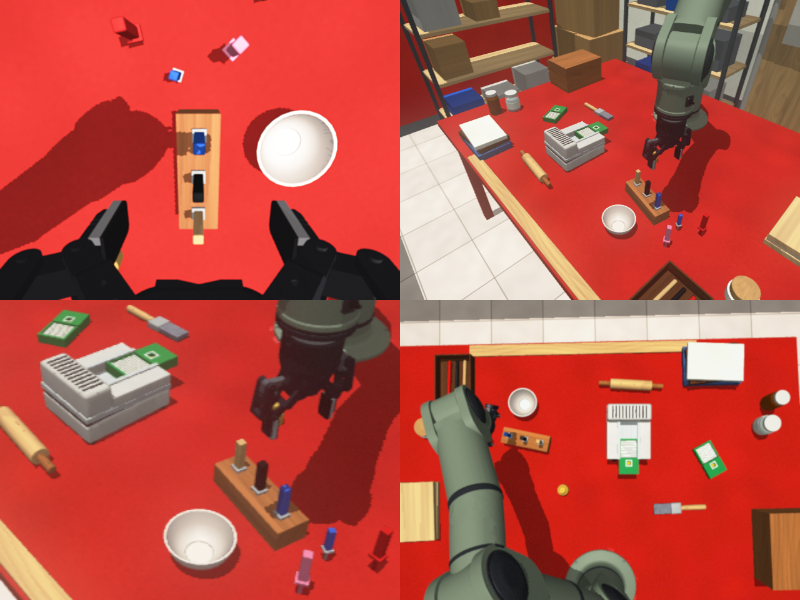

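The tool stands upright in its own hole with the gripper clear. The cassette is out and everything else is in place, so I'm handing the job in.

```bash
python3 -c "
from h import *
print(manip.job_done())"
```

```text
the job is handed in; nothing more can be done
None
```

I took the blue pin tool from the stand, held the button down and pushed the cassette out to its stop. The tool is back upright in its own hole, and I handed the job in at about 21.6 s; no verdict is reported.

- **Button:** I felt it about 9 mm below the mouth and held it down with roughly 8–10 N during the push.
- **Cassette:** It measured 59.8 mm out after the pin was lifted. At the stop the sideways push reached about 4.3 N, and the highest wrist reading at any time was well under 25 N.
- **Pin tool:** The pin and collar pixels matched before and after the push, so it had not slipped in the grip. In the last wrist view the handle is about 1 px sideways from where it first stood, and the last pictures show it upright.
- **Other things:** In the last pictures nothing else appears moved, and the gripper is clear of everything.

**Disagreements:**
- The overhead camera put the tool about 5 mm away from where the wrist camera did; I used the wrist camera.
- The camera suggested the button was about 5 mm deep, against 9 mm felt.
- The slope measured 3.4–5.1° in the images. I used about 3.7° and eased it during the push when the press force rose.

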